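# Count along the divider rack and shelve a breaker in the third gap

## Robot

A 7-joint arm with a two-finger parallel gripper is mounted at the origin on the work surface. World frame = base frame: x ahead of the robot, y to its left, z up, the work surface at z = 0. Lengths are in mm, angles in rad, forces in N, time in s.
With the tool pointing down it reaches from about 425 to 925 mm from the base axis. Payload 6.8 kg.
Tool frame: the origin (TCP) lies on the front face of the gripper's body, between the roots of the fingers; the fingertips stand 80 mm ahead of it and the grasp point (between the pads) lies 61 mm ahead of it (ctrl.pinch_z is the distance from the TCP to the grasp point, in mm); z points along the fingers, x is the direction in which the jaws open and shut, and the axes are right-handed (so a half turn about z gives the same grasp; the last joint's range is limited). The gripper opens to 88 mm and grips with 3 to 60 N. Pads are 20 mm wide; open, the fingers measure 115 mm over their backs; the gripper's body (75 mm by 178 mm) begins 61 mm behind the grasp point.
Start: joints at [-1.291, 0.477, 0.022, 1.555, -0.011, 1.109, -0.083], TCP at [255.251, 624.894, 302.664] pointing down, gripper open.
Joint ranges: [-2.96, 2.96], [-0.34, 2.1], [-1.41, 1.46], [0.24, 2.44], [-1.37, 4.51], [0.17, 1.92], [-2.96, 2.96]. Speed limits (rad/s): [2.39, 2.39, 3.14, 3.14, 3.14, 3.14, 3.14].

## Interface

Orientations are given as a rotation vector (axis times angle).
In Python, from plant import ctrl, ik, viewer, nets, get_clock, get_q, get_joint_vel, get_joint_efforts, get_tcp_pos, get_eef_rot, get_wrist_force, get_torque, get_opening gives the robot as it stands. Calls block until the motion is done:
- ctrl.goto(position, orientation): joint-space move of the TCP to a pose.
- ctrl.move_l(position, attitude=None, velocity=150, max_force=None): straight line of the TCP; attitude=None keeps the orientation; velocity is the mean speed in mm/s. With max_force (N) it stops when the force on the tool has changed by that much, and returns True; else False.
- ctrl.goto_joints(angles): joint-space move.
- ctrl.grip(opening, newtons=None): finger opening in mm; newtons is the grip in N (None keeps the last); returns when the fingers have stopped.
- ctrl.sleep(seconds).
- ik(position, orientation): joint angles nearest the present ones, or None.
- viewer.get_image(name): name is "scene" or "top" or "wrist"; returns the picture (400x640x3 uint8, blue, green, red); there is no depth.
- viewer.camera_info(name): a dict with "intrinsics" (3x3 intrinsics, pixels), "world_from_camera" (4x4, takes a point from camera to world coordinates). Camera axes: x right, y up, looking along -z (the intrinsics and any distortion apply to the point x, -y, -z); pixel columns grow to the right and rows downward; lengths in mm; the calibration is good to about 2 mm. A picture is of the moment at which its call begins: read the wrist's pose just before it. camera_info takes no time and is no camera call; for the wrist camera it gives the pose at the moment of the call.
A pose or a line that the arm cannot do raises ctrl.PlanningError and nothing moves.
- ctrl.sign_off(): hands the job in, once; it reports no verdict.
Trained networks look in the newest picture that a camera, given by its name, has taken for a name from the list of things; names that differ only in an ending like _2 or _b are one class to them, and where a whole thing is asked for, a point or a joint stands for the part that bears it (a point fixed in the world has none). Each returns a list of dicts, best first, with "score" (0 to 1); they miss things now and then, are a little off and sometimes report something else, mostly with a low value. They report only what shows in the picture. A call takes as long as a camera call. They do not tell look-alikes from the thing itself.
- nets.regions_of(camera, query): "mask" (400x640 bool, what is visible of it).
- nets.pinpoint(camera, query): "centre" ([x, y, z] in mm, in the coordinates of the camera as it stood for that picture, good to about 4 mm: a listed point, or the origin of a listed thing).
Readings, each from a call of its own:
- get_clock(): time.
- get_q(): joint angles.
- get_joint_vel(): joint speeds.
- get_joint_efforts(): joint torques, N m.
- get_tcp_pos(): TCP position.
- get_eef_rot(): TCP orientation.
- get_wrist_force(): force on the tool from outside, world axes, zero at the start.
- get_torque(): the same for the moment, N m.
- get_opening(): finger opening in mm.
Only numpy, scipy, OpenCV 4.12 (cv2) and the standard library are available. Lean on these libraries where they do the work, as an engineer would, in place of code of your own. Each camera call takes 0.05 s, during which the arm holds its last target. There are 200 camera calls.

## Task

Starting at the end of the divider rack that has the high end plate, count along the gaps by running a fingertip along the white sprung tabs on its back wall, tipping the first, then the second, then the third, but not the fourth. Then push the black circuit breaker along the tray and into that third gap until it is fully home against the back wall and square, keeping it flat on the tray (do not lift or tip it). Finish clear of everything with the tabs upright again, and leave the carton, tape core and screwdriver where they are.

Things in the scene. Friction and masses are not known exactly. Their poses are not given: they have to be found in the camera images.
- rack: fixed green sheet-metal divider rack, tray 170 (x) x 256 (y) mm, floor 4 mm thick. Origin: centre of its underside, on the work surface; x points away from the robot into the gaps, y along the row. Five aluminium dividers, 6 mm thick, 40 mm high, at y = +120, +60, 0, -60, -120 mm, make four gaps 54 mm wide, open to -x; their round noses are at x = 15 mm and they run back to the back wall
- wall_mid (a point): middle of the top edge of the rack's back wall, at x = 78, y = 0, z = 48 mm in the rack's frame. The wall is 10 mm thick, so its inner face, the end of every gap, is at x = 73 mm; the four tabs stand in a row on its top
- lip_mid (a point): middle of the top of the tray's front lip, at x = -82, y = 0, z = 12 mm in the rack's frame. The lip, 6 mm thick, closes the robot's side of the tray over its whole length; between it and the divider noses (94 mm) the tray floor is free, and open at both ends
- high_plate: fixed steel end plate, 45 x 5 mm, 66 mm high with a 24 mm wide, 4 mm thick flange along its top (T section), standing just outside the outermost divider at one end of the rack (either the +y or the -y end, y = +-126.5 mm in the rack's frame, x from 12 to 58 mm). It marks where counting begins. Origin: centre of its underside
- low_plate: a plain steel end plate, 45 x 5 mm and only 20 mm high (lower than the dividers, no flange), at the other end of the rack. Origin: centre of its underside
- tab1 (a joint): hinge angle (rad) of sprung tab 1: 0 upright, positive when it tips towards the rack's +y, negative towards -y, stops at +-1.3; a light spring (about 1.5 N at the head when well tipped) stands it up again as soon as it is free
- tab1_tip (a point): top of sprung tab 1, white plastic, on the back wall above the middle of the gap at y = +90 mm in the rack's frame: a 4 mm stem with a round head, a bar 10 mm in diameter, 24 mm long along the rack's x. This point is 35 mm above the hinge (axis along the rack's x), 85 mm above the work surface when upright; it moves with the tab
- tab2 (a joint): hinge angle (rad) of sprung tab 2: 0 upright, positive when it tips towards the rack's +y, negative towards -y, stops at +-1.3; a light spring (about 1.5 N at the head when well tipped) stands it up again as soon as it is free
- tab2_tip (a point): top of sprung tab 2, white plastic, on the back wall above the middle of the gap at y = +30 mm in the rack's frame: a 4 mm stem with a round head, a bar 10 mm in diameter, 24 mm long along the rack's x. This point is 35 mm above the hinge (axis along the rack's x), 85 mm above the work surface when upright; it moves with the tab
- tab3 (a joint): hinge angle (rad) of sprung tab 3: 0 upright, positive when it tips towards the rack's +y, negative towards -y, stops at +-1.3; a light spring (about 1.5 N at the head when well tipped) stands it up again as soon as it is free
- tab3_tip (a point): top of sprung tab 3, white plastic, on the back wall above the middle of the gap at y = -30 mm in the rack's frame: a 4 mm stem with a round head, a bar 10 mm in diameter, 24 mm long along the rack's x. This point is 35 mm above the hinge (axis along the rack's x), 85 mm above the work surface when upright; it moves with the tab
- tab4 (a joint): hinge angle (rad) of sprung tab 4: 0 upright, positive when it tips towards the rack's +y, negative towards -y, stops at +-1.3; a light spring (about 1.5 N at the head when well tipped) stands it up again as soon as it is free
- tab4_tip (a point): top of sprung tab 4, white plastic, on the back wall above the middle of the gap at y = -90 mm in the rack's frame: a 4 mm stem with a round head, a bar 10 mm in diameter, 24 mm long along the rack's x. This point is 35 mm above the hinge (axis along the rack's x), 85 mm above the work surface when upright; it moves with the tab
- breaker: loose black circuit breaker, a block 70 long (x) x 46 wide (y) x 42 mm high (vertical corners rounded, 8 mm), with a grey toggle 5 mm high on top; about 0.3 kg. It stands on the tray floor between the lip and the dividers, long axis roughly along the rack's x. Origin: centre of its underside; z up. Fully home in a gap, its origin is at x = 38 mm in the rack's frame and its end sticks out 12 mm past the divider noses
- carton: bystander: loose cardboard carton 80 x 65 x 60 mm high beside the rack, to leave alone; origin at the centre of its underside
- tape_roll: bystander: loose empty tape core (ring), 90 mm outside diameter, 72 mm inside, 25 mm high, to leave alone; origin at the centre of its underside
- screwdriver: bystander: loose screwdriver lying beside the rack, to leave alone; origin near its middle, on the work surface, x along it
Things that resemble listed ones, but are neither listed nor needed, are in the scene too. Of the things shaped like the high_plate, the steel one is meant. Of the things that look like the breaker, take the one that is farthest from the robot's base at the start.

How it is judged:
By the outcome, as a careful person would: the job done as asked, in the order asked, and still so for the second after the job is handed in, with the robot touching nothing.
It also fails if it takes over 72 s, if anything falls off the work surface, if the arm or the gripper's body presses on something with over 40 N, if the wrist force passes 120 N, or if a joint passes its speed limit or range.

## Working session

There is one attempt and no reset: what is moved stays moved. The work goes in short steps, each a Python script; the robot and the scene stay as the last script left them, time stands still between calls to the robot, and variables do not carry over. Pictures are saved under pics/ and viewed, about 8 in all and at most 12, crops included, and the job is handed in when it is done.

```bash
ls; mkdir -p pics; cat > h.py <<'E'
import numpy as np, cv2
from plant import *
def w(cam,p):
    T=np.array(viewer.camera_info(cam)["world_from_camera"]); return (T@np.r_[p,1])[:3]
def find(cam,q,T=None):
    T=np.array(viewer.camera_info(cam)["world_from_camera"])
    return [(round(d["score"],2),(T@np.r_[d["centre"],1])[:3].round(1).tolist()) for d in nets.pinpoint(cam,q)]
def px(cam,p):
    ci=viewer.camera_info(cam);c=(np.linalg.inv(ci["world_from_camera"])@np.r_[p,1])[:3]
    u=np.array(ci["intrinsics"])@np.array([c[0],-c[1],-c[2]]); return (u[:2]/u[2]).round(0).tolist()
E
python3 - <<'E'
from h import *
print(get_clock(), viewer.camera_info("top").keys())
for c in("scene","top"):
    cv2.imwrite(f"pics/{c}0.png",viewer.get_image(c))
    for q in ["wall_mid","lip_mid","high_plate","low_plate","breaker","tab1_tip","carton","tape_roll","screwdriver"]:
        print(c,q,[(s,p,px(c,p)) for s,p in find(c,q)])
print(get_clock(),get_eef_rot())
E
```

```text
pics
0.0 dict_keys(['intrinsics', 'world_from_camera'])
scene wall_mid [(0.63, [636.2, -76.0, 49.2], [267.0, 200.0])]
scene lip_mid [(0.56, [481.0, -37.0, 9.5], [321.0, 188.0]), (0.31, [620.6, 63.8, 0.4], [305.0, 241.0])]
scene high_plate [(0.8, [555.5, 149.2, 1.4], [345.0, 249.0]), (0.74, [619.9, 61.8, -1.0], [305.0, 241.0]), (0.68, [650.5, 141.6, -3.6], [315.0, 270.0])]
scene low_plate []
scene breaker [(0.84, [540.0, -5.4, 2.4], [312.0, 207.0]), (0.69, [376.3, 48.4, 0.9], [368.0, 189.0]), (0.63, [645.7, -43.3, 83.9], [270.0, 202.0]), (0.29, [621.7, 66.6, -3.9], [305.0, 243.0])]
scene tab1_tip [(0.41, [658.6, 16.6, 82.7], [280.0, 220.0])]
scene carton [(0.93, [564.1, 396.4, -1.1], [415.0, 326.0])]
scene tape_roll []
scene screwdriver [(0.94, [417.3, 354.9, -0.9], [442.0, 275.0]), (0.28, [626.1, -159.0, 86.6], [251.0, 170.0])]
top wall_mid [(0.57, [637.7, -69.9, 48.4], [341.0, 171.0])]
top lip_mid [(0.69, [483.7, -35.0, 12.2], [325.0, 231.0])]
top high_plate [(0.59, [621.6, 61.1, 1.6], [290.0, 179.0]), (0.53, [650.0, 141.8, 3.0], [260.0, 167.0]), (0.51, [554.2, 147.0, 1.0], [257.0, 203.0])]
top low_plate [(0.4, [576.1, -190.0, -1.3], [384.0, 198.0]), (0.26, [566.8, -53.8, -3.6], [333.0, 200.0])]
top breaker [(0.98, [541.3, -4.8, -1.4], [314.0, 209.0]), (0.68, [374.0, 42.1, -0.3], [295.0, 272.0])]
top tab1_tip [(0.62, [657.7, 20.7, 86.6], [305.0, 159.0])]
top carton [(0.56, [558.7, 398.6, 1.7], [162.0, 199.0])]
top tape_roll [(0.69, [504.4, -396.3, -2.4], [461.0, 227.0]), (0.48, [657.5, 19.5, 84.9], [306.0, 159.0])]
top screwdriver [(0.56, [415.1, 353.0, 1.4], [176.0, 254.0])]
1.0 [-2.60789523e+00 -1.75169073e+00 -1.21290472e-04]
```

```bash
python3 - <<'E'
import cv2
a=cv2.imread("pics/top0.png")[120:300,150:490];b=cv2.imread("pics/scene0.png")[130:350,200:500]
cv2.imwrite("pics/a.png",cv2.resize(a,None,fx=2.35,fy=2.35,interpolation=2));cv2.imwrite("pics/b.png",cv2.resize(b,None,fx=2.6,fy=2.6,interpolation=2))
E
```

```text
(no output)
```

View pics/a.png

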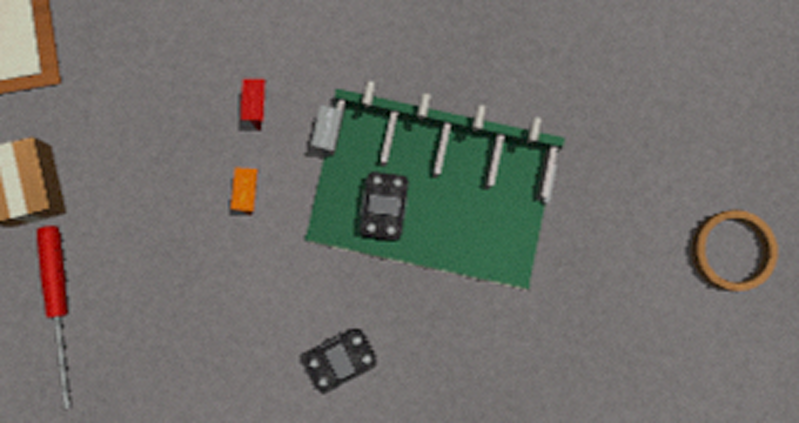

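View pics/b.png

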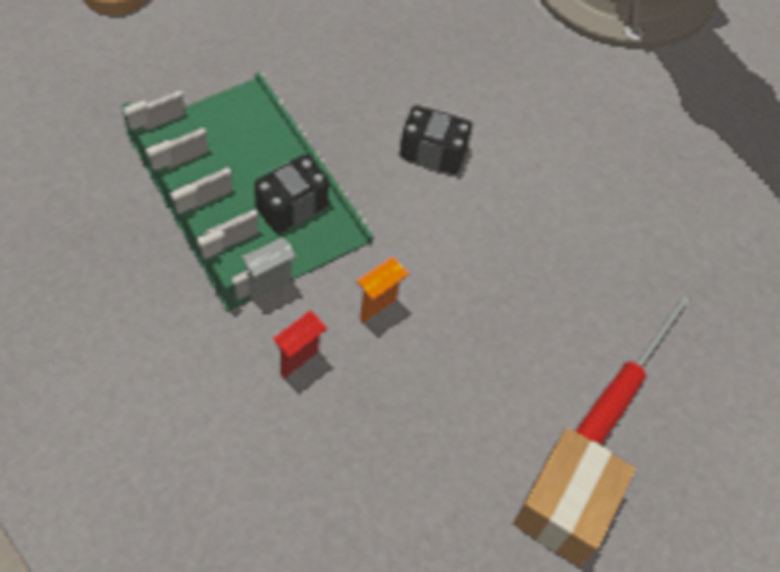

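Candidates (top-camera pixels):
- **High plate:** steel at (290,179) on the rack's +y end, red at (260,163), orange at (257,203). I choose the steel one, so the order is tab1, tab2, tab3 and the target gap is y=-30.
- **Breaker:** one in the tray at (314,209), one on the table at (295,272). I choose the tray one, which is farther from the base.

Next I'll move above the rack and take a close look.

```bash
cat >> h.py <<'E'
import json,os
def rack():
    return json.load(open("rack.json"))
def R(x,y,z,r=None):
    ox,oy,a=r or rack(); return [ox+x*np.cos(a)-y*np.sin(a),oy+x*np.sin(a)+y*np.cos(a),z]
def inv(p,r=None):
    ox,oy,a=r or rack(); dx,dy=p[0]-ox,p[1]-oy
    return np.round([dx*np.cos(a)+dy*np.sin(a),-dx*np.sin(a)+dy*np.cos(a),p[2]],1).tolist()
def ori(da=0):
    f=(rack()[2]+np.pi/2+da)/2; return [np.pi*np.cos(f),np.pi*np.sin(f),0]
E
echo '[561.0,-54.3,-0.2287]' > rack.json
python3 - <<'E'
from h import *
ctrl.goto(R(-40,10,330),ori())
cv2.imwrite("pics/w1.png",viewer.get_image("wrist"))
for q in ["wall_mid","lip_mid","high_plate","low_plate","breaker","tab1_tip"]:
    print(q,[(s,p,inv(p),px("wrist",p)) for s,p in find("wrist",q)])
print(get_clock(),get_tcp_pos())
E
```

```text
wall_mid [(0.9, [643.1, -69.8, 48.0], [83.5, 3.5, 48.0], [315.0, 265.0]), (0.41, [505.9, -392.9, -4.9], [23.1, -342.3, -4.9], [94.0, 214.0])]
lip_mid [(0.62, [482.1, -42.8, 9.5], [-79.5, -6.7, 9.5], [308.0, 148.0]), (0.56, [648.1, -44.2, 82.3], [82.5, 29.6, 82.3], [335.0, 278.0])]
high_plate [(0.8, [557.5, 147.6, 0.4], [-49.2, 195.8, 0.4], [446.0, 168.0]), (0.57, [651.5, 145.7, 0.9], [42.8, 215.3, 0.9], [452.0, 227.0]), (0.56, [626.4, 60.7, 3.1], [37.6, 126.8, 3.1], [396.0, 225.0])]
low_plate [(0.52, [565.4, -189.6, 3.4], [35.0, -130.8, 3.4], [229.0, 223.0])]
breaker [(0.98, [544.1, -1.2, 6.1], [-28.5, 47.9, 6.1], [346.0, 183.0]), (0.85, [377.9, 38.0, 1.3], [-199.3, 48.4, 1.3], [349.0, 56.0])]
tab1_tip [(0.77, [654.6, 16.4, 82.8], [75.1, 90.1, 82.8], [382.0, 273.0])]
3.875 [524.35747185 -35.32380098 329.98470534]
```

View pics/w1.png

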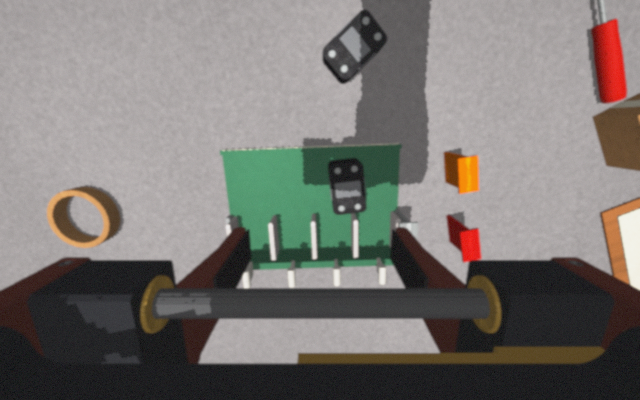

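```bash
cat > fit.py <<'E'
from h import *
from scipy.optimize import least_squares
T=[(307.2,159.6),(330.4,164.7),(353.8,169.8),(377.2,174.5)]
obs=[("top",(78,90-60*i,83),p) for i,p in enumerate(T)]+[("top",(-85,128,10),(279.8,222.1)),("top",(-85,-128,10),(374.7,242.6)),
 ("wrist",(-85,-128,12),(221,151)),("wrist",(-85,128,12),(400,145))]
obs+=[("wrist",(15,y,44),p) for y,p in((60,(355,221)),(0,(313,222)),(-60,(270,224)))]
def ray(cam,p,z):
    ci=viewer.camera_info(cam);M=np.array(ci["world_from_camera"]);d=np.linalg.inv(ci["intrinsics"])@[*p,1]
    d=M[:3,:3]@[d[0],-d[1],-d[2]];o=M[:3,3];return (o+d*(z-o[2])/d[2])
P=[(m,ray(c,p,m[2])) for c,m,p in obs]
f=lambda r:np.ravel([(np.array(R(*m,r=list(r)))-w)[:2] for m,w in P])
s=least_squares(f,rack(),loss="soft_l1",x_scale=[1,1,.01]);print(s.x,f(s.x).reshape(-1,2).round(1).tolist())
E
python3 fit.py
```

```text
[ 5.64208213e+02 -5.63607457e+01 -1.90131044e-01] [[1.3, 1.1], [1.3, 0.0], [1.3, -0.6], [0.3, -1.3], [1.0, 0.9], [0.0, -1.0], [-1.4, -2.0], [-1.9, 2.6], [-0.8, 1.7], [-0.4, -0.2], [-1.1, -0.1]]
```

```bash
echo '[564.2,-56.4,-0.190]' > rack.json
python3 - <<'E'
from h import *
ctrl.grip(0,10)
ctrl.goto(R(78,128,190),ori())
ctrl.move_l(R(78,128,152),velocity=100)
print(get_clock(),get_wrist_force())
for i,y in enumerate((70,10,-52)):
    ctrl.move_l(R(78,y,152),velocity=70)
    print(y,get_clock(),np.round(get_wrist_force(),2),inv(get_tcp_pos()))
    cv2.imwrite(f"pics/s{i}.png",viewer.get_image("scene"))
ctrl.move_l(R(78,-52,205),velocity=80)
cv2.imwrite(f"pics/s3.png",viewer.get_image("scene"))
print(get_clock(),np.round(get_wrist_force(),2))
v=[cv2.resize(cv2.imread(f"pics/s{i}.png")[140:260,220:370],None,fx=2.6,fy=2.4,interpolation=2) for i in range(4)]
cv2.imwrite("pics/sw.png",np.vstack([np.hstack(v[:2]),np.hstack(v[2:])]))
E
```

```text
6.625 [-0.35079261 -0.36674712  0.03877528]
70 7.6 [-0.71 -2.68  5.96] [78.3, 69.7, 152.3]
10 8.6583 [-0.61 -1.73  4.25] [78.3, 9.7, 152.4]
-52 9.7417 [-2.04 -3.66  4.49] [78.1, -53.2, 152.5]
10.6583 [ 0.44 -0.29 -0.75]
```

View pics/sw.png

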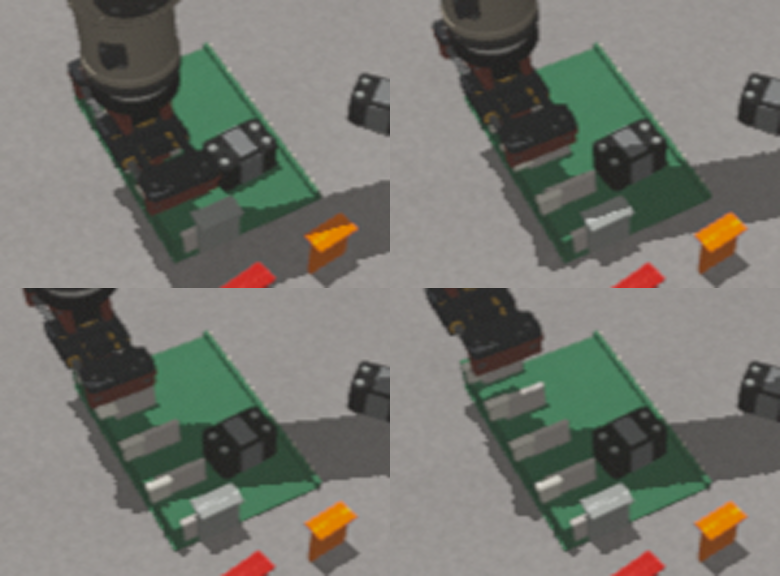

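```bash
python3 - <<'E'
from h import *
ctrl.move_l(R(0,0,230),velocity=200)
ctrl.grip(80,6)
ctrl.goto(R(-52,47,190),ori())
print(find("top","breaker") if viewer.get_image("top") is not None else 0)
print(ctrl.move_l(R(-52,47,99),velocity=90,max_force=8))
ctrl.grip(40,6)
print(get_clock(),get_opening(),np.round(get_wrist_force(),2),inv(get_tcp_pos()))
cv2.imwrite("pics/t2.png",viewer.get_image("top"));print([(s,inv(p)) for s,p in find("top","breaker")])
cv2.imwrite("pics/s5.png",viewer.get_image("scene"));print([(s,inv(p)) for s,p in find("scene","breaker")])
a=cv2.resize(cv2.imread("pics/t2.png")[140:260,240:400],None,fx=2.4,fy=2.4,interpolation=2)
b=cv2.resize(cv2.imread("pics/s5.png")[140:260,220:380],None,fx=2.4,fy=2.4,interpolation=2)
cv2.imwrite("pics/g.png",np.hstack([a,b]))
E
```

```text
[]
False
14.85 46.85760516787717 [-0.52  1.24  2.5 ] [-52.0, 47.2, 99.1]
[(0.55, [-223.9, 373.0, 3.0])]
[(0.94, [-32.9, 46.6, 1.0]), (0.83, [-203.2, 64.3, 0.3]), (0.73, [78.7, 28.9, 83.2])]
```

View pics/g.png

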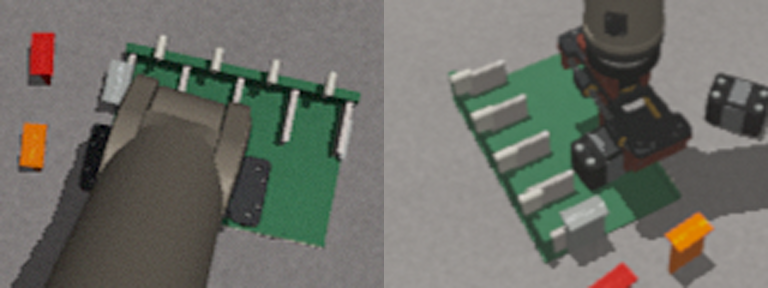

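```bash
python3 - <<'E'
from h import *
def st(l):print(l,get_clock(),round(get_opening(),1),np.round(get_wrist_force(),2),inv(get_tcp_pos()))
print(ctrl.move_l(R(-52,-30,99),velocity=40,max_force=15));st("lat")
viewer.get_image("scene");print([(s,inv(p)) for s,p in find("scene","breaker")])
print(ctrl.move_l(R(-3,-30,99),velocity=35,max_force=12));st("in")
cv2.imwrite("pics/s6.png",viewer.get_image("scene"));print([(s,inv(p)) for s,p in find("scene","breaker")])
E
```

```text
False
lat 17.125 47.2 [0.62 3.32 5.54] [-52.0, -30.2, 99.1]
[(0.95, [-33.2, -28.2, 0.6]), (0.8, [-202.5, 64.6, -3.0])]
False
in 18.775 46.9 [-4.75  1.03  4.93] [-5.0, -31.7, 98.3]
[(0.6, [-204.8, 61.7, 1.2]), (0.59, [13.5, -33.6, 4.1]), (0.36, [31.6, 128.8, -0.2])]
```

```bash
python3 - <<'E'
from h import *
def st(l):print(l,get_clock(),round(get_opening(),1),np.round(get_wrist_force(),2),inv(get_tcp_pos()))
ctrl.grip(62);st("open")
ctrl.move_l(R(-5,-31,150),velocity=80)
ctrl.move_l(R(-50,-30,165),velocity=120)
ctrl.grip(0,10)
cv2.imwrite("pics/w7.png",viewer.get_image("wrist"));print([(s,inv(p)) for s,p in find("wrist","breaker")])
cv2.imwrite("pics/s7.png",viewer.get_image("scene"));print([(s,inv(p)) for s,p in find("scene","breaker")])
st("up")
a=cv2.resize(cv2.imread("pics/w7.png"),None,fx=.6,fy=.6)
b=cv2.resize(cv2.imread("pics/s7.png")[140:260,220:380],None,fx=2,fy=2,interpolation=2)
cv2.imwrite("pics/g7.png",np.hstack([a,b]))
E
```

```text
open 19.3417 62.0 [0.6  1.28 0.2 ] [-3.0, -30.1, 98.9]
[(0.89, [-203.4, 57.9, 1.2])]
[(0.89, [-205.3, 62.5, -0.0]), (0.82, [14.0, -33.2, 4.5]), (0.3, [-2.1, 3.2, 0.6])]
up 21.8917 0.5 [ 0.34  0.29 -0.68] [-50.0, -30.0, 165.0]
```

View pics/g7.png

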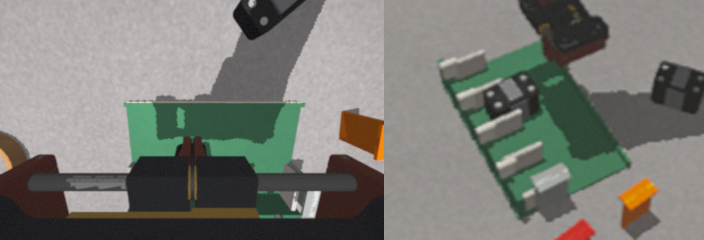

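```bash
python3 - <<'E'
from h import *
def st(l):print(l,get_clock(),np.round(get_wrist_force(),2),inv(get_tcp_pos()))
ctrl.move_l(R(-50,-31,95),velocity=70);st("down")
print(ctrl.move_l(R(-18,-31,95),velocity=35,max_force=20));st("mid")
print(ctrl.move_l(R(2,-31,95),velocity=20,max_force=16));st("home")
ctrl.move_l(R(-30,-31,95),velocity=60)
ctrl.move_l(R(-60,-31,230),velocity=150);st("up")
cv2.imwrite("pics/w8.png",viewer.get_image("wrist"));print([(s,inv(p)) for s,p in find("wrist","breaker")])
cv2.imwrite("pics/s8.png",viewer.get_image("scene"));print([(s,inv(p)) for s,p in find("scene","breaker")])
E
```

```text
down 23.0417 [-0.31  0.1  -0.03] [-49.7, -31.0, 95.4]
False
mid 24.1083 [ 0.31 -0.56 -1.1 ] [-17.8, -31.1, 95.0]
True
home 24.8167 [-0.51 -0.51  0.77] [-6.8, -31.0, 94.1]
up 26.4083 [-0.63  0.78 -1.11] [-60.3, -30.9, 229.3]
[(0.78, [-204.5, 56.9, 0.1])]
[(0.96, [35.0, -34.7, 0.8]), (0.71, [-206.3, 66.1, -0.9])]
```

```bash
python3 - <<'E'
from h import *
ctrl.goto(R(-130,-20,400),ori())
for c in("top","scene","wrist"):
    cv2.imwrite(f"pics/{c}9.png",viewer.get_image(c));print(c,[(s,inv(p),px(c,p)) for s,p in find(c,"breaker")])
print(get_clock(),px("wrist",R(38,-30,46)))
a=cv2.resize(cv2.imread("pics/wrist9.png")[130:330,160:420],None,fx=3,fy=3,interpolation=2)
cv2.imwrite("pics/g9.png",a)
b=cv2.resize(cv2.imread("pics/scene9.png")[140:260,220:370],None,fx=5,fy=5,interpolation=2)
cv2.imwrite("pics/g10.png",b)
E
```

```text
top [(0.69, [37.5, -34.6, -2.0], [349.0, 190.0]), (0.67, [-203.7, 54.7, -0.9], [297.0, 272.0])]
scene [(0.81, [-204.9, 64.3, -1.5], [367.0, 189.0])]
wrist [(0.96, [-200.6, 57.1, 3.1], [368.0, 125.0])]
27.675 [315.0, 269.0]
```

View pics/g9.png

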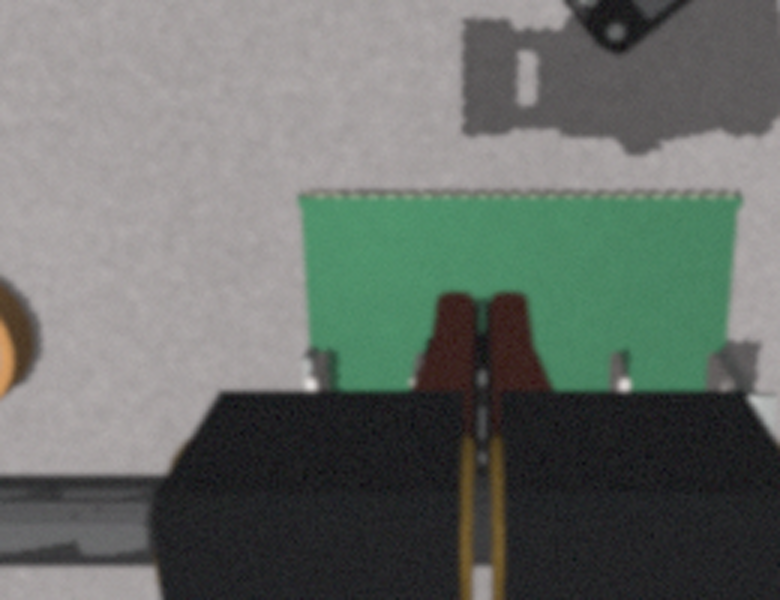

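View pics/g10.png

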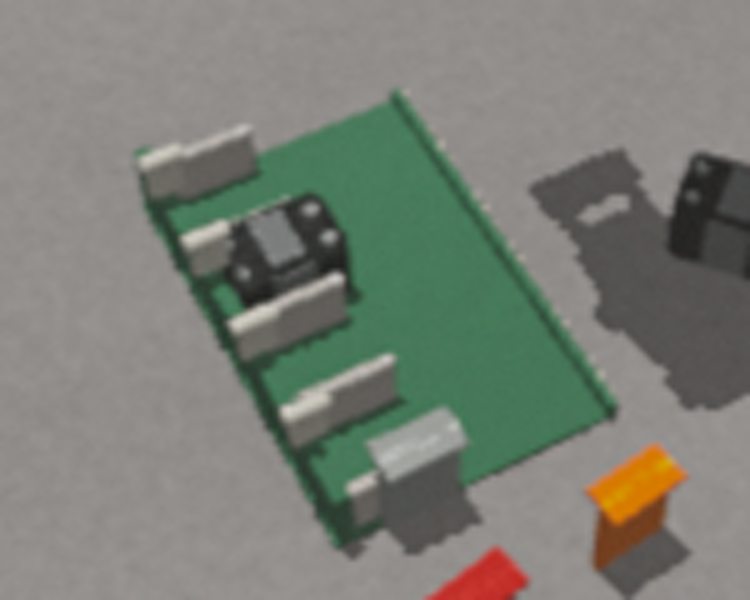

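```bash
python3 - <<'E'
from h import *
out=[]
for c,(r0,r1,c0,c1) in (("top",(145,245,275,395)),("scene",(140,240,230,350))):
    f=6 if c=="top" else 6
    im=cv2.resize(cv2.imread(f"pics/{c}9.png")[r0:r1,c0:c1],None,fx=f,fy=f,interpolation=2)
    ov=im.copy()
    def pl(pts,col):
        q=np.array([(np.array(px1(R(*p)))-(c0,r0)+.5)*f for p in pts]).astype(int);cv2.polylines(ov,[q],True,col,1)
    ci=viewer.camera_info(c)
    def px1(p):
        k=(np.linalg.inv(ci["world_from_camera"])@np.r_[p,1])[:3];u=np.array(ci["intrinsics"])@[k[0],-k[1],-k[2]];return u[:2]/u[2]
    pl([(3,-53,46),(73,-53,46),(73,-7,46),(3,-7,46)],(0,255,255))
    for y in(120,60,0,-60,-120):pl([(15,y-3,44),(73,y-3,44),(73,y+3,44),(15,y+3,44)],(0,0,255))
    for y in(90,30,-30,-90):pl([(66,y-5,82),(90,y-5,82),(90,y+5,82),(66,y+5,82)],(255,0,0))
    out.append(ov if c=="scene" else np.where(1,ov,im))
    if c=="top":out.insert(0,im)
s=[cv2.resize(o,(390,325)) if 0 else o for o in out]
cv2.imwrite("pics/o.png",cv2.resize(np.hstack([s[1],s[2]])[:, :],(800,333)))
cv2.imwrite("pics/otop.png",cv2.resize(np.vstack([s[0][60:430,150:],s[1][60:430,150:]]),None,fx=.8,fy=.8))
E
```

```text
(no output)
```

View pics/otop.png

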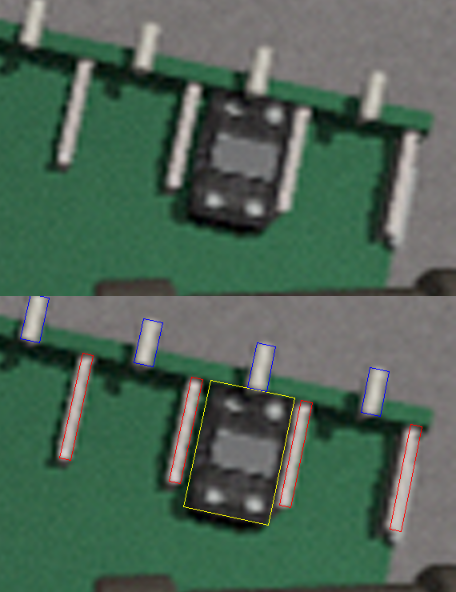

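View pics/o.png

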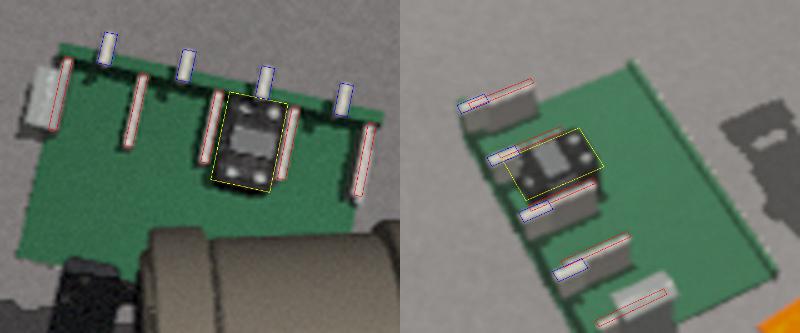

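The overlay agrees with the rack pose: the breaker is in the gap at y=-30 and all four tabs are upright. It may still be about 1° off square, so I'll press once more, firmly, with the fingers spread a little to square it against the wall.

```bash
python3 - <<'E'
from h import *
def st(l):print(l,get_clock(),np.round(get_wrist_force(),2),inv(get_tcp_pos()))
def screws(n):
    im=viewer.get_image("top");cv2.imwrite(f"pics/{n}.png",im);return
ctrl.grip(12,20)
ctrl.goto(R(-45,-32,150),ori())
ctrl.move_l(R(-35,-32,95),velocity=80);st("down")
print(ctrl.move_l(R(-14,-32,95),velocity=30,max_force=15));
print(ctrl.move_l(R(6,-32,95),velocity=15,max_force=32));st("home")
ctrl.sleep(.3);st("settle")
ctrl.move_l(R(-35,-32,96),velocity=60)
ctrl.move_l(R(-60,-31,230),velocity=150)
ctrl.goto(R(-130,-20,400),ori());st("clear")
im=viewer.get_image("top");cv2.imwrite("pics/top11.png",im)
print([(s,inv(p)) for s,p in find("top","breaker")])
cv2.imwrite("pics/scene11.png",viewer.get_image("scene"))
for q in("carton","tape_roll","screwdriver"):print(q,find("top",q)[:1],find("scene",q)[:1])
# outline of the breaker's dark top vs the expected one, and its yaw
m=nets.regions_of("top","breaker")
for r in m[:2]:
    k=r["mask"].astype(np.uint8);p=cv2.findNonZero(k);print(r["score"],cv2.minAreaRect(p))
old=cv2.imread("pics/top9.png")
b=[cv2.resize(i[165:215,325:375],(390,390),interpolation=2) for i in(old,im)]
cv2.imwrite("pics/cmp.png",np.hstack(b))
E
```

```text
down 29.9833 [ 0.28 -0.37  0.56] [-34.9, -32.2, 95.0]
False
True
home 31.8667 [-0.02 -0.1  -0.56] [-6.2, -32.2, 92.8]
settle 32.1667 [ 0.28 -0.63  1.17] [-6.3, -32.2, 92.6]
clear 34.6167 [-0.36  0.16  0.09] [-130.2, -19.4, 399.1]
[(0.88, [-205.0, 56.6, -1.8]), (0.87, [35.5, -34.2, 1.0]), (0.68, [-88.1, 444.9, 4.3]), (0.31, [-81.3, 3.2, 15.0])]
carton [(0.9, [559.3, 396.3, 3.8])] [(0.84, [563.1, 395.9, -2.2])]
tape_roll [(0.8, [504.1, -390.2, 1.1])] [(0.91, [504.7, -397.3, 1.4])]
screwdriver [(0.67, [413.7, 353.1, 0.6])] [(0.59, [413.7, 357.4, -2.1])]
0.68 ((348.5540466308594, 188.67567443847656), (18.741483688354492, 27.12583351135254), 9.462322235107422)
0.65 ((294.0000305175781, 273.5000305175781), (18.782970428466797, 29.068883895874023), 63.43495178222656)
```

View pics/cmp.png

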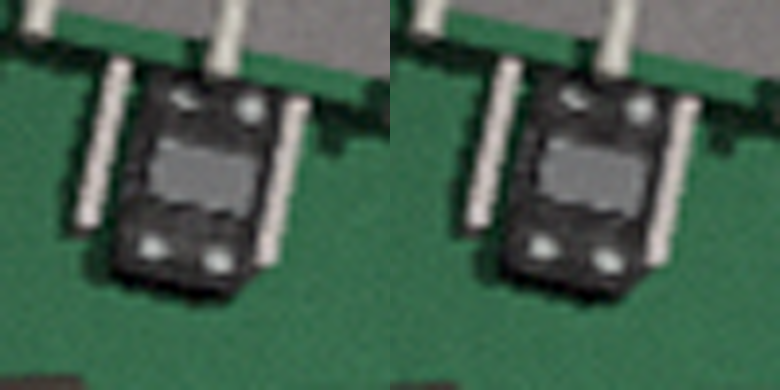

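```bash
python3 -c "
from h import *
ctrl.sign_off();print(get_clock())"
```

```text
the job is handed in; nothing more can be done
the job is handed in; nothing more can be done
```

I handed the job in at about 35 s, with the breaker in the third gap from the steel high plate and the arm clear of everything.

- **Counting:** The steel plate is at the rack's +y end, so I ran the closed fingertips over tabs 1, 2 and 3 in that order. The wrist force showed 4 to 6 N upward at each tab. I lifted off with roughly 18 mm left to tab 4. The later pictures show all four tabs upright.
- **Breaker:** I took the one in the tray, which was the farther of the two. I squeezed it lightly (6 N) with the jaws, so it was held as well as pushed while I slid it along the tray and partway into the gap. I then pushed it home with the fingertips.
- **Home and square:** Two pushes (limits 16 N and 32 N) both stopped with the rear end within about 1 mm of the fully-home position. In the top view it matches the expected outline and is square to within about 1 to 1.5°, which is near the limit of what the picture shows.
- **Bystanders:** The carton, tape core and screwdriver were found where they started, within the networks' error.

**Disagreements:** The networks' readings of the breaker's position (x 35 to 37.5 mm, y about -34.5 mm) differ slightly from the ideal 38 and -30 mm. The x difference is within their error. The y reading suggests it is resting against or very near the -60 mm divider. The tabs were seen only through the gripper while tipped, so the tipping rests mainly on the force readings.

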